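# Stack the mixing dishes and put the lid on

## Task

Please put the porcelain mixing dishes away as one nested stack in the middle of the round cork coaster: the blue dish at the bottom, the yellow one on it, then the red one, and the violet lid on top. Each piece should sit upright and fully down, with its foot in the mouth of the dish below. The green dish is still in use, so leave it, the bisque cat and the bisque rabbit standing where they are, and keep off the dark slate coaster.

Things in the scene. Friction and masses are not known exactly. Their poses are not given: they have to be found in the camera images.
- blue_dish: Bottom: dark blue porcelain dish, loose, 60 mm across, 38 high, wall 4, mouth 52 wide; 0.08 to 0.17 kg; grip round the body. Under the body a white foot 6 mm high, tapering from 45 down to 39 mm wide: stacked, the foot drops into the mouth below and the body rests on the rim, so a level adds 32 mm. Origin: centre of the foot's underside, z up.
- yellow_dish: Second: yellow porcelain dish, loose, 60 mm across, 38 high, wall 4, mouth 52 wide; 0.08 to 0.17 kg; grip round the body. Under the body a white foot 6 mm high, tapering from 45 down to 39 mm wide: stacked, the foot drops into the mouth below and the body rests on the rim, so a level adds 32 mm. Origin: centre of the foot's underside, z up.
- red_dish: Third: dark red porcelain dish, loose, 60 mm across, 38 high, wall 4, mouth 52 wide; 0.08 to 0.17 kg; grip round the body. Under the body a white foot 6 mm high, tapering from 45 down to 39 mm wide: stacked, the foot drops into the mouth below and the body rests on the rim, so a level adds 32 mm. Origin: centre of the foot's underside, z up.
- lid: Top: violet porcelain lid, loose, 40 mm high overall: white foot 0 to 6 (45 to 39 mm wide, like the dishes'), disc 6 to 14 (60 across), round knob 14 to 40 (22 across; grip it here). 0.07 to 0.14 kg. On a dish the foot drops into the mouth and the disc rests on the rim. Origin: centre of the foot's underside, z up.
- green_dish: Leave alone: dark green porcelain dish, loose, 60 mm across, 38 high, wall 4, mouth 52 wide; 0.08 to 0.17 kg; grip round the body. Under the body a white foot 6 mm high, tapering from 45 down to 39 mm wide: stacked, the foot drops into the mouth below and the body rests on the rim, so a level adds 32 mm. Origin: centre of the foot's underside, z up.
- cork_coaster: Target: round brown cork coaster lying on the table and fixed to it, diameter 90 mm, 6 mm thick. Origin: centre of its underside on the table; its top is 6 mm higher.
- slate_coaster: Not a target: square dark grey slate coaster lying on the table and fixed to it, 88 x 88 mm, 6 mm thick. Origin: centre of its underside.
- bisque_cat: Bystander, to be left alone: small white bisque cat, loose, about 40 x 42 mm and 73 mm tall. Origin: centre of its underside.
- bisque_rabbit: Bystander, to be left alone: small white bisque rabbit with upright ears, loose, about 36 x 38 mm and 79 mm tall. Origin: centre of its underside.
Things that resemble listed ones, but are neither listed nor needed, are in the scene too. Of the things that look like the yellow_dish, take the one that is farthest to the robot's left at the start.

How it is judged:
By the outcome, as a careful person would: the job done as asked, in the order asked, and still so for the second after the job is handed in, with the robot touching nothing.
It also fails if it takes over 120 s, if anything falls off the work surface, if the arm or the gripper's body presses on something with over 40 N, if the wrist force passes 120 N, or if a joint passes its speed limit or range.

## Robot

A 6-joint arm with a two-finger parallel gripper is mounted at the origin on a cart in front of the work surface, level with it; the furniture and walls round the work are solid. World frame = base frame: x ahead of the robot, y to its left, z up, the work surface at z = 0. Lengths are in mm, angles in rad, forces in N, time in s.
With the tool pointing down it reaches from about 350 to 775 mm from the base axis. Payload 5.5 kg.
Tool frame: the origin (TCP) lies at the very end of the fingers, on their centre line; the grasp point (between the pads) lies 19 mm behind it; z points along the fingers, y is the line along which they close (so a half turn about z gives the same grasp; the last joint's range is limited). The gripper opens to 85 mm and grips with 20 to 120 N. Pads are 22 mm wide; open, the fingers measure 114 mm over their backs; the gripper's body (76 mm by 85 mm) begins 54 mm behind the grasp point. The pads swing forward as they close: fully open they stand 13 mm farther back than shut.
Start: joints at [-1.305, 0.313, 0.046, 1.304, 0, 1.431], TCP at [226.984, -528.347, 231.323] pointing down, gripper open.
Joint ranges: [-2.76, 2.76], [-0.86, 1.69], [-1.03, 1.26], [-2.2, 2.34], [-1.47, 1.5], [-3.14, 3.14]. Speed limits (rad/s): [2.57, 2.57, 3.14, 3.14, 3.14, 3.14].

## Interface

Orientations are given as a rotation vector (axis times angle).
In Python, from cell import * gives the robot as it stands.
- The arm moves only by the shell command python3 -m creep 'ROWS' [OPENING]. ROWS is JSON, a list of rows, each a list of 6 numbers: the shift along the tool's x, y, z scaled (see below), then the turn, a rotation vector about the tool's x, y, z scaled (see below). In form: [[tx, ty, tz, wx, wy, wz], ...]. A call has 1 to 10 rows; each row shifts and turns the commanded pose from where the row before left it, along the tool's axes as they then stand; what a row does not reach is not made up. The controller multiplies each number of a shift by 40 mm and each number of a turn by 2 pi rad. A row lasts 1/12 s, in which the tool goes at most 41.7 mm and 7.16 degrees, less where a joint would pass 70% of its speed; a pose out of reach is approached as far as the arm can. A call with a number of a shift or a turn outside -1 to 1 is refused whole. A call with a gripper value outside its range is refused whole. OPENING is the opening, from -1 (shut) to 1 (fully open), set as the call begins (- or left out, the last holds). The fingers move at their own pace and stop on an object; the grip force is fixed at half the most. Time passes only in rows, so rows that do not move let the fingers close. It gives the time, the measured TCP pose, the force, the opening and the grip force at its end, in the units of the state.
- read_state(): the state, without advancing time (a new reading comes with each control period).
- grab_frame(name): name is "side" or "top"; returns the picture (480x640x3 uint8, red, green, blue); there is no depth.
- get_calibration(name): a dict with "fx", "fy", "cx", "cy" (pixels), "rvec" (rotation vector, rad) and "tvec" (3), from world to camera coordinates, as OpenCV has them. Camera axes: x right, y down, z forward; pixel columns grow to the right and rows downward; lengths in mm; the calibration is good to about 2 mm. A picture is of the moment at which its call begins. get_calibration takes no time and is no camera call.
- sign_off(): hands the job in; it is judged then, once.
Trained networks look in the newest picture that a camera, given by its name, has taken for a name from the list of things; names that differ only in an ending like _2 or _b are one class to them, and where a whole thing is asked for, a point or a joint stands for the part that bears it (a point fixed in the world has none). Each returns a list of dicts, best first, with "p" (0 to 1); they miss things now and then, are a little off and sometimes report something else, mostly with a low value. They report only what shows in the picture. A call takes as long as a camera call. They do not tell look-alikes from the thing itself.
- outline_of(camera, query): "region" (480x640 bool, what is visible of it) and "location" ([row, column] in pixels, amid what is visible of it).
The state is a dict: "clock": time; "joints": joint angles; "joint_vel": joint speeds; "tau": joint torques, N m; "tool_pos": TCP position; "ee_rot": TCP orientation; "wrist_force": force on the tool from outside, world axes, zero at the start; "ft_torque": the same for the moment, N m; "grip_width": finger opening in mm; "grip_force": force on a finger pad.
Only numpy, scipy, OpenCV 4.12 (cv2) and the standard library are available. Lean on these libraries where they do the work, as an engineer would, in place of code of your own. Each camera call takes 0.05 s, during which the arm holds its last target. There are 200 camera calls.

## Working session

There is one attempt and no reset: what is moved stays moved. The work goes in short steps, Python scripts to look and compute and a shell command to move; the robot and the scene stay as the last step left them, time stands still between calls to the robot, and variables do not carry over. Pictures are saved under pics/ and viewed, at most 14 in all, crops included, and the job is handed in when it is done.

```bash
mkdir -p pics; ls; cat > h.py <<'E'
from cell import *
import numpy as np, cv2
def cal(n):
    c=get_calibration(n);K=np.array([[c['fx'],0,c['cx']],[0,c['fy'],c['cy']],[0,0,1.]])
    R=cv2.Rodrigues(np.array(c['rvec'],float))[0];return K,R,np.array(c['tvec'],float).ravel()
def back(n,rc,z):
    K,R,t=cal(n);d=R.T@np.linalg.inv(K)@np.array([rc[1],rc[0],1.]);o=-R.T@t
    return o+d*(z-o[2])/d[2]
def proj(n,p):
    K,R,t=cal(n);q=K@(R@np.array(p,float)+t);return q[:2]/q[2]
def save(n,f,im=None):
    im=grab_frame(n) if im is None else im
    cv2.imwrite('pics/'+f,cv2.cvtColor(im,cv2.COLOR_RGB2BGR));return im
E
python3 - <<'E'
from h import *
for n in('top','side'):
    save(n,n+'0.png');K,R,t=cal(n);print(n,(-R.T@t).round(),K[0,0])
    for q in 'blue_dish yellow_dish red_dish lid green_dish cork_coaster slate_coaster bisque_cat bisque_rabbit'.split():
        for d in outline_of(n,q):
            if d['p']>.2: print(n,q,round(d['p'],2),np.round(d['location']),d['region'].sum(), back(n,d['location'],30)[:2].round())
s=read_state();print(s)
E
```

```text
pics
top [ 381.  -20. 1538.] 590.6811841167682
top blue_dish 0.9 [202. 383.] 459 [ 614. -219.]
top blue_dish 0.25 [273. 210.] 473 [438. 226.]
top yellow_dish 0.9 [255. 452.] 449 [ 474. -393.]
top yellow_dish 0.74 [275. 503.] 496 [ 421. -523.]
top red_dish 0.73 [247. 151.] 224 [507. 375.]
top red_dish 0.61 [275. 214.] 440 [432. 217.]
top lid 0.97 [271. 273.] 407 [441.  67.]
top green_dish 0.94 [203. 180.] 489 [617. 303.]
top green_dish 0.54 [245. 151.] 227 [511. 377.]
top cork_coaster 0.66 [259. 390.] 911 [ 465. -234.]
top slate_coaster 0.59 [270. 335.] 1123 [440. -92.]
top bisque_cat 0.57 [245. 152.] 239 [511. 372.]
side [1374. -233. 1407.] 500.3508477424195
side blue_dish 0.86 [263. 272.] 310 [ 607. -232.]
side yellow_dish 0.87 [242. 216.] 296 [ 491. -398.]
side yellow_dish 0.54 [235. 176.] 337 [ 439. -521.]
side red_dish 0.69 [196. 396.] 246 [441. 219.]
side lid 0.75 [204. 353.] 208 [443.  70.]
side green_dish 0.67 [235. 437.] 321 [621. 304.]
side cork_coaster 0.85 [229. 269.] 496 [ 481. -223.]
side slate_coaster 0.55 [216. 306.] 591 [455. -94.]
side bisque_cat 0.46 [207. 448.] 169 [523. 378.]
side bisque_rabbit 0.61 [232. 469.] 131 [634. 408.]
side bisque_rabbit 0.42 [236. 436.] 292 [622. 300.]
{'clock': 1.0, 'joints': array([-1.30456805e+00,  3.13179140e-01,  4.61051817e-02,  1.30361662e+00,
       -1.67671195e-05,  1.43119796e+00]), 'joint_vel': array([ 4.58722576e-04, -1.39496382e-03, -8.44418741e-04,  1.20937268e-03,
       -4.97999359e-04, -7.59626768e-05]), 'tau': array([ 1.42064200e-03, -4.80475152e+01,  2.98817164e+01,  1.47695641e-04,
       -3.13239730e-05, -2.27494542e-05]), 'tool_pos': array([ 226.99431993, -528.33630673,  231.3371831 ]), 'ee_rot': array([ 3.07703417e+00,  6.33084001e-01, -1.57743022e-05]), 'wrist_force': array([0.26158333, 0.6531811 , 0.21413494]), 'ft_torque': array([ 0.02990642, -0.06676135, -0.002727  ]), 'grip_force': 0.0, 'grip_width': 85.31995624689426}
```

```bash
python3 - <<'E'
import cv2
a=cv2.imread('pics/top0.png');cv2.imwrite('pics/top0c.png',cv2.resize(a[160:320,120:540],(798,304),interpolation=cv2.INTER_CUBIC))
E
```

```text
(no output)
```

View pics/top0.png

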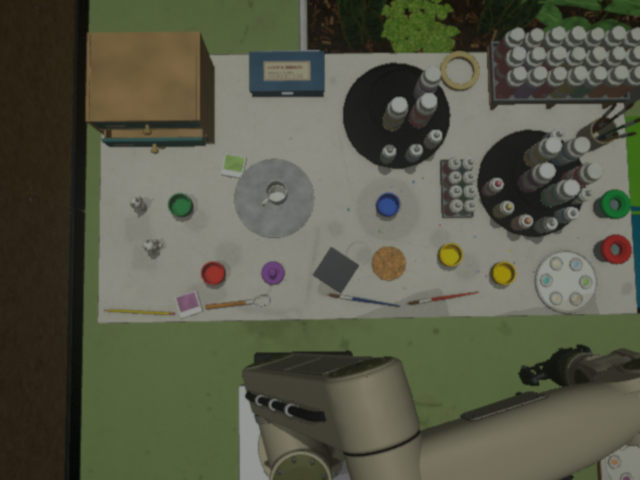

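View pics/side0.png

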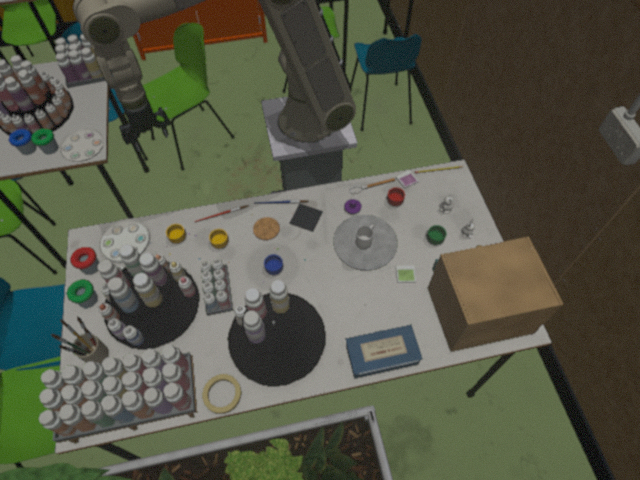

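```bash
python3 - <<'E'
import cv2
a=cv2.imread('pics/top0.png')[170:310,420:530];cv2.imwrite('pics/yel.png',cv2.resize(a,None,fx=4,fy=4,interpolation=cv2.INTER_CUBIC))
E
```

```text
(no output)
```

View pics/yel.png

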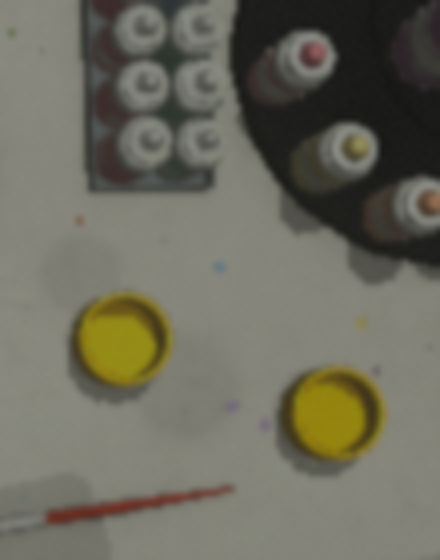

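The top view shows these possible matches:
- **Yellow:** two dishes, at (col 450, row 255), y≈-393, and (503, 273), y≈-523. Left is +y, so I take (450, 255).
- **Blue:** dish at (387, 204). Tape rings at the far right are not dishes.
- **Red:** dish at (213, 272). The red ring at (616, 249) is not it.
- **Lid:** (273, 272).
- **Cork:** (389, 263). The slate is at (335, 270).

Next I fit exact positions by silhouette.

```bash
cat >> h.py <<'E'
from scipy.optimize import least_squares
def circ(r,z): 
    a=np.linspace(0,2*np.pi,60,endpoint=False);return np.c_[r*np.cos(a),r*np.sin(a),z+0*a]
SH={'dish':np.r_[circ(30,38),circ(30,6)],'lid':np.r_[circ(30,6),circ(30,14)],'cork':np.r_[circ(45,0),circ(45,6)]}
def mask(im,rc,k):  # coloured blob near rc
    h=cv2.cvtColor(im,cv2.COLOR_RGB2HSV);m=(h[...,1]>(75 if k!='lid' else 60)).astype(np.uint8)
    r,c=map(int,np.round(rc));w=26;o=np.zeros_like(m);o[r-w:r+w,c-w:c+w]=m[r-w:r+w,c-w:c+w]
    n,l,st,ce=cv2.connectedComponentsWithStats(o)
    i=max(range(1,n),key=lambda i:st[i,4]);return (l==i).astype(np.uint8)
def hullc(n,P):
    q=np.array([proj(n,p) for p in P],np.float32);h=cv2.convexHull(q);m=cv2.moments(h);return np.array([m['m10'],m['m01']])/m['m00'],m['m00']
def locate(ims,guess,k,dz=0):
    r={}
    for n in ims:
        u=proj(n,[*guess,20+dz]);M=mask(ims[n],u[::-1],k)
        c=cv2.convexHull(cv2.findNonZero(M));m=cv2.moments(M,True);hm=cv2.moments(c)
        tgt=np.array([hm['m10'],hm['m01']])/hm['m00']
        f=lambda x:hullc(n,SH[k]+[x[0],x[1],dz])[0]-tgt
        s=least_squares(f,guess);r[n]=(s.x.round(1),int(m['m00']),int(hullc(n,SH[k]+[*s.x,dz])[1]))
    return r
E
python3 - <<'E'
from h import *
ims={n:grab_frame(n) for n in('top','side')}
for q,g,k in [('blue',(612,-224),'dish'),('yellow',(478,-394),'dish'),('red',(435,218),'dish'),('lid',(441,68),'lid'),('cork',(470,-230),'cork'),('green',(617,303),'dish'),('yel2',(428,-522),'dish')]:
    print(q,locate(ims,g,k))
for n,p in(('top',[0,0,0]),):
    s=read_state();print([proj(c,s['tool_pos']).round() for c in('top','side')],cv2.Rodrigues(s['ee_rot'])[0].round(3).tolist())
E
```

```text
Traceback (most recent call last):
  File "h.py", line 32, in locate
    s=least_squares(f,guess);r[n]=(s.x.round(1),int(m['m00']),int(hullc(n,SH[k]+[*s.x,dz])[1]))
  File "h.py", line 31, in <lambda>
    f=lambda x:hullc(n,SH[k]+[x[0],x[1],dz])[0]-tgt
               ~~~~~^^^^^^^^^^^^^^^^^^^^^^^^
  File "h.py", line 24, in hullc
    q=np.array([proj(n,p) for p in P],np.float32);h=cv2.convexHull(q);m=cv2.moments(h);return np.array([m['m10'],m['m01']])/m['m00'],m['m00']
                ~~~~^^^^^
  File "h.py", line 10, in proj
    K,R,t=cal(n);q=K@(R@np.array(p,float)+t);return q[:2]/q[2]
          ~~~^^^
  File "h.py", line 4, in cal
    c=get_calibration(n);K=np.array([[c['fx'],0,c['cx']],[0,c['fy'],c['cy']],[0,0,1.]])
ValueError: time passes only in moves, steps and waits
```

```bash
sed -i 's/^def cal(n):/import functools\n@functools.cache\ndef cal(n):/; s/least_squares(f,guess)/least_squares(f,guess,diff_step=.01)/' h.py
cat > meas.py <<'E'
from h import *
ims={n:grab_frame(n) for n in('top','side')}
for q,g,k in [('blue',(612,-224),'dish'),('yellow',(478,-394),'dish'),('red',(435,218),'dish'),('lid',(441,68),'lid'),('cork',(470,-230),'cork'),('green',(617,303),'dish'),('yel2',(428,-522),'dish')]:
    print(q,locate(ims,g,k))
s=read_state();print(s['clock'],cv2.Rodrigues(s['ee_rot'])[0].round(3).tolist())
E
python3 meas.py
```

```text
blue {'top': (array([ 608.8, -232.6]), 422, 471), 'side': (array([ 606.4, -230.5]), 272, 346)}
yellow {'top': (array([ 475.2, -390.6]), 491, 493), 'side': (array([ 473.5, -388.3]), 302, 330)}
red {'top': (array([438.3, 220.7]), 467, 482), 'side': (array([436.6, 222.2]), 250, 295)}
lid {'top': (array([436.8,  68.9]), 385, 429), 'side': (array([438.4,  69.8]), 176, 223)}
cork {'top': (array([ 457. , -232.7]), 905, 944), 'side': (array([ 457.3, -231.5]), 449, 509)}
green {'top': (array([615.3, 304.9]), 382, 497), 'side': (array([703.9, 325.5]), 185, 352)}
yel2 {'top': (array([ 425.4, -525.8]), 511, 518), 'side': (array([ 424.2, -522.5]), 304, 333)}
1.2 [[0.919, 0.395, 0.0], [0.395, -0.919, -0.0], [0.0, 0.0, -1.0]]
```

```bash
python3 -m creep '[[0,0,0,0,0,0.01615],[0,0,0,0,0,0.01615],[0,0,0,0,0,0.01615],[0,0,0,0,0,0.01614],[0.5,-0.46,0,0,0,0],[0.6,-0.46,0,0,0,0],[0.6,-0.46,0,0,0,0],[0.6,-0.46,0,0,0,0],[0.6,-0.46,0,0,0,0],[0.6,-0.46,0,0,0,0]]' 1
python3 -m creep '[[0.6,-0.46,0,0,0,0],[0.6,-0.46,0,0,0,0],[0.6,-0.46,0,0,0,0],[0.6,-0.46,0,0,0,0],[0.6,-0.46,0,0,0,0],[0.6,-0.46,0,0,0,0],[0.6,-0.46,0,0,0,0],[0.6,-0.46,0,0,0,0],[0.6,-0.46,0,0,0,0],[0,0,0,0,0,0]]'
```

```text
clock: 2.03
tool_pos: [368.0, -417.0, 231.5]
ee_rot: [3.141, -0.001, 0.0]
wrist_force: [0.7, -0.2, -0.1]
grip_width: 85.5
grip_force: 0.0
clock: 2.87
tool_pos: [586.5, -248.9, 230.8]
ee_rot: [-3.14, -0.008, -0.003]
wrist_force: [-0.8, -0.2, -0.7]
grip_width: 85.1
grip_force: 0.0
```

```bash
python3 -m creep '[[0.31,-0.25,0.3,0,0,0],[0.31,-0.25,0.6,0,0,0],[0,0,0.8,0,0,0],[0,0,0.8,0,0,0],[0,0,0.5,0,0,0],[0,0,0,0,0,0],[0,0,0,0,0,0],[0,0,0,0,0,0]]'
python3 - <<'E'
from h import *
s=read_state();print(s['tool_pos'],s['ee_rot'],[proj(n,s['tool_pos']) for n in('top','side')])
o=[]
for n in('top','side'):
    im=grab_frame(n);u=proj(n,s['tool_pos']);cv2.circle(im,tuple(int(round(v)) for v in u),1,(255,0,255),-1);c,r=map(int,u);o.append(cv2.resize(im[r-50:r+50,c-50:c+50],(400,400),interpolation=cv2.INTER_CUBIC))
save('',"g1.png",np.hstack(o))
E
```

```text
clock: 3.53
tool_pos: [608.3, -233.0, 112.5]
ee_rot: [3.141, -0.001, 0.002]
wrist_force: [1.1, -0.6, 1.5]
grip_width: 85.4
grip_force: 0.0
[ 608.30464793 -232.98923147  112.4670536 ] [ 3.14075940e+00 -1.14788815e-03  2.18614343e-03] [array([392.91477387, 198.82282099]), array([269.53012343, 250.06702161])]
```

View pics/g1.png

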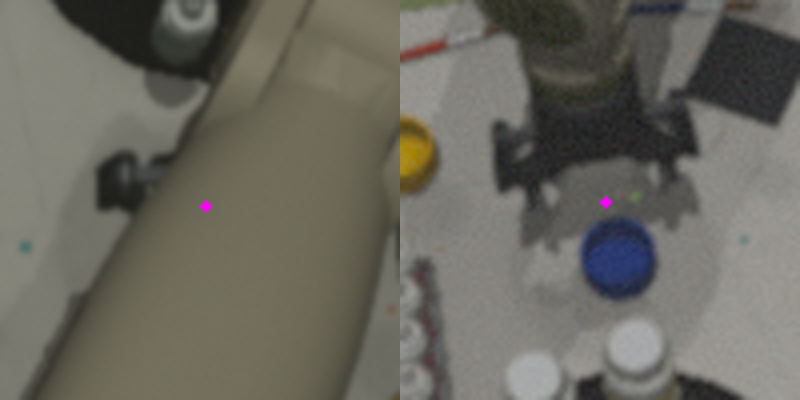

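```bash
python3 -m creep '[[0,0,0.7,0,0,0],[0,0,0.7,0,0,0],[0,0,0.5,0,0,0],[0,0,0.4,0,0,0],[0,0,0.25,0,0,0],[0,0,0.1,0,0,0],[0,0,0,0,0,0],[0,0,0,0,0,0],[0,0,0,0,0,0]]'
python3 -m creep '[[0,0,0,0,0,0],[0,0,0,0,0,0],[0,0,0,0,0,0],[0,0,0,0,0,0],[0,0,0,0,0,0],[0,0,0,0,0,0],[0,0,0,0,0,0],[0,0,0,0,0,0],[0,0,0,0,0,0],[0,0,0,0,0,0]]' 0.2
```

```text
clock: 4.38
tool_pos: [609.0, -233.0, 7.0]
ee_rot: [3.14, -0.0, 0.004]
wrist_force: [0.2, -0.4, -0.3]
grip_width: 85.5
grip_force: 0.0
clock: 5.22
tool_pos: [608.8, -232.8, 6.9]
ee_rot: [3.14, 0.0, 0.004]
wrist_force: [0.3, 0.0, 6.2]
grip_width: 59.0
grip_force: 64.9
```

```bash
python3 -m creep '[[0,0,-0.2,0,0,0],[0,0,-0.4,0,0,0],[0,0,-0.4,0,0,0],[-0.36,0,0,0,0,0],[-0.6,0,0,0,0,0],[-0.7,0,0,0,0,0],[-0.7,0,0,0,0,0],[-0.7,-0.02,0,0,0,0],[-0.5,0,0,0,0,0],[-0.2,0,0,0,0,0]]'
python3 -m creep '[[0,0,0,0,0,0],[0,0,0,0,0,0],[0,0,0.3,0,0,0],[0,0,0.3,0,0,0],[0,0,0.1,0,0,0],[0,0,0,0,0,0],[0,0,0,0,0,0],[0,0,0,0,0,0]]'
```

```text
clock: 6.05
tool_pos: [454.1, -230.6, 45.3]
ee_rot: [-3.14, 0.002, 0.004]
wrist_force: [-0.8, -0.3, -0.8]
grip_width: 59.1
grip_force: 64.6
clock: 6.72
tool_pos: [458.3, -231.9, 17.7]
ee_rot: [3.141, 0.001, 0.001]
wrist_force: [-0.5, -0.9, -1.4]
grip_width: 58.9
grip_force: 64.6
```

```bash
python3 -m creep '[[0,0,0.05,0,0,0],[0,0,0.05,0,0,0],[0,0,0,0,0,0],[0,0,0,0,0,0]]'
python3 -m creep '[[0,0,0.02,0,0,0],[0,0,0,0,0,0],[0,0,0,0,0,0]]'
```

```text
clock: 7.05
tool_pos: [457.4, -231.6, 13.3]
ee_rot: [3.142, -0.0, 0.0]
wrist_force: [-0.4, -0.3, -0.6]
grip_width: 59.0
grip_force: 64.6
clock: 7.3
tool_pos: [457.5, -231.7, 12.9]
ee_rot: [3.141, -0.0, 0.001]
wrist_force: [-2.3, 1.6, 4.0]
grip_width: 59.6
grip_force: 65.0
```

```bash
python3 -m creep '[[0,0,0,0,0,0],[0,0,0,0,0,0],[0,0,0,0,0,0],[0,0,0,0,0,0],[0,0,0,0,0,0],[0,0,-0.2,0,0,0],[0,0,-0.6,0,0,0],[0,0,-0.7,0,0,0],[0,0,-0.7,0,0,0],[0,0,0,0,0,0]]' 1
python3 -m creep '[[0,0.4,0,0,0,0],[0,0.6,0,0,0,0],[0.08,0.65,0,0,0,0],[0.08,0.7,0,0,0,0],[0.08,0.7,0,0,0,0],[0.08,0.5,0,0,0,0],[0.08,0.4,0,0,0,0],[0,0,0,0,0,0],[0,0,0,0,0,0],[0,0,0,0,0,0]]'
python3 - <<'E'
from h import *
ims={n:grab_frame(n) for n in('top','side')}
print(read_state()['tool_pos'])
for a in[((457,-232),'dish',6)]: print(locate(ims,*a))
try: print(locate({'side':ims['side']},(474,-389),'dish'))
except Exception as e: print(e)
save('','g2.png',np.hstack([cv2.resize(ims['top'][200:300,350:450],(400,400)),cv2.resize(ims['side'][180:280,190:290],(400,400))]))
E
```

```text
clock: 8.13
tool_pos: [460.4, -233.7, 106.4]
ee_rot: [3.136, 0.0, 0.012]
wrist_force: [1.1, -0.8, 0.4]
grip_width: 85.5
grip_force: 0.0
clock: 8.97
tool_pos: [473.0, -388.6, 100.3]
ee_rot: [-3.14, -0.0, 0.001]
wrist_force: [-0.3, 0.3, -1.0]
grip_width: 85.4
grip_force: 0.0
[ 473.12471337 -388.24464547  100.51182344]
{'top': (array([ 455.7, -229. ]), 819, 471), 'side': (array([ 455.1, -230.7]), 250, 317)}
{'side': (array([ 473.1, -388. ]), 308, 330)}
```

View pics/g2.png

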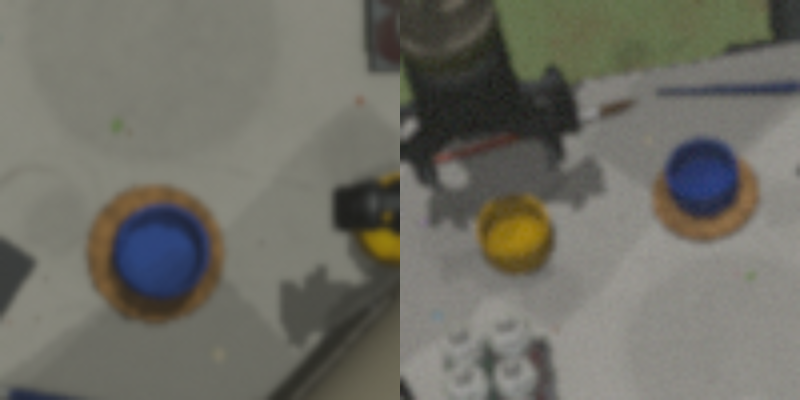

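Blue sits upright, centred on the cork; the chosen yellow dish is right under the gripper.

```bash
python3 -m creep '[[0.03,0.03,0.5,0,0,0],[0,0,0.6,0,0,0],[0,0,0.5,0,0,0],[0,0,0.4,0,0,0],[0,0,0.24,0,0,0],[0,0,0.08,0,0,0],[0,0,0,0,0,0],[0,0,0,0,0,0],[0,0,0,0,0,0]]'
python3 -m creep '[[0,0,0,0,0,0],[0,0,0,0,0,0],[0,0,0,0,0,0],[0,0,0,0,0,0],[0,0,0,0,0,0],[0,0,0,0,0,0],[0,0,0,0,0,0],[0,0,0,0,0,0],[0,0,0,0,0,0]]' 0.2
```

```text
clock: 9.82
tool_pos: [475.4, -391.4, 9.1]
ee_rot: [3.14, 0.0, 0.002]
wrist_force: [-0.5, -0.2, 0.4]
grip_width: 85.4
grip_force: 0.0
clock: 10.57
tool_pos: [475.4, -391.6, 9.2]
ee_rot: [3.14, -0.0, 0.003]
wrist_force: [-0.2, 0.7, 5.6]
grip_width: 58.0
grip_force: 64.7
```

```bash
python3 -m creep '[[0,0,-0.25,0,0,0],[0,0,-0.5,0,0,0],[0,0,-0.6,0,0,0],[0,0,-0.42,0,0,0],[0,0,0,0,0,0],[-0.1,-0.4,0,0,0,0],[-0.1,-0.6,0,0,0,0],[-0.1,-0.7,0,0,0,0],[-0.1,-0.7,0,0,0,0],[-0.05,-0.7,0,0,0,0]]'
python3 -m creep '[[0,-0.5,0,0,0,0],[0,-0.3,0,0,0,0],[0,-0.1,0,0,0,0],[0,0,0,0,0,0],[0,0,0,0,0,0],[0,0,0,0,0,0]]'
python3 - <<'E'
from h import *
ims={n:grab_frame(n) for n in('top','side')}
s=read_state();print(s['tool_pos']);z=s['tool_pos'][2]-9.2
print(locate({'side':ims['side']},(456,-231),'dish',z))
save('','g3.png',np.hstack([cv2.resize(ims['top'][200:300,340:440],(400,400)),cv2.resize(ims['side'][180:280,220:320],(400,400))]))
E
```

```text
clock: 11.4
tool_pos: [455.4, -265.3, 77.8]
ee_rot: [-3.141, 0.001, 0.002]
wrist_force: [0.8, 0.6, -1.9]
grip_width: 58.5
grip_force: 64.4
clock: 11.9
tool_pos: [457.0, -232.0, 78.5]
ee_rot: [3.141, -0.002, 0.001]
wrist_force: [-1.4, -0.2, -0.8]
grip_width: 58.1
grip_force: 64.4
[ 456.80966605 -231.90643627   78.42282616]
{'side': (array([ 491.2, -230.8]), 620, 347)}
```

View pics/g3.png

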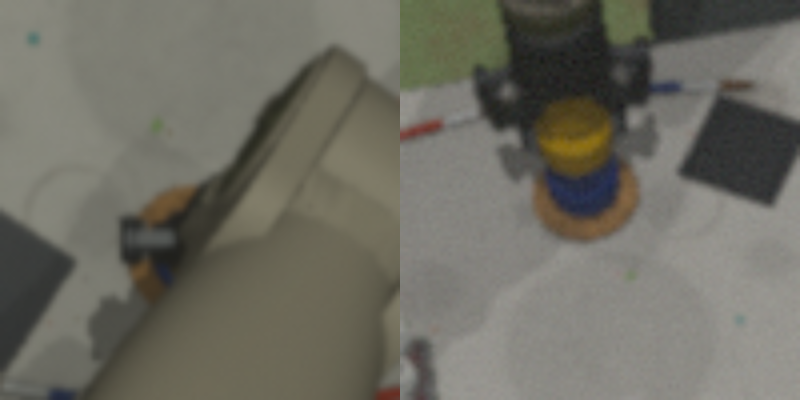

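The yellow dish is held level above the blue one, at about (575,135) in the side crop with blue at (583,190). Lowering.

```bash
python3 -m creep '[[0,0,0.25,0,0,0],[0,0,0.25,0,0,0],[0,0,0.12,0,0,0],[0,0,0.06,0,0,0],[0,0,0,0,0,0],[0,0,0,0,0,0]]'
python3 -m creep '[[0,0,0.04,0,0,0],[0,0,0.03,0,0,0],[0,0,0,0,0,0],[0,0,0,0,0,0]]'
```

```text
clock: 12.5
tool_pos: [456.4, -230.6, 50.9]
ee_rot: [-3.141, 0.0, 0.001]
wrist_force: [-0.0, 1.0, -0.8]
grip_width: 58.2
grip_force: 64.4
clock: 12.83
tool_pos: [456.7, -230.8, 48.6]
ee_rot: [3.141, 0.0, 0.0]
wrist_force: [0.2, -0.7, -0.5]
grip_width: 58.0
grip_force: 64.4
```

```bash
python3 -m creep '[[0,0,0.03,0,0,0],[0,0,0,0,0,0],[0,0,0,0,0,0]]'
python3 -m creep '[[0,0,0.02,0,0,0],[0,0,0,0,0,0],[0,0,0,0,0,0]]'
```

```text
clock: 13.08
tool_pos: [456.6, -230.7, 47.3]
ee_rot: [3.142, -0.0, 0.0]
wrist_force: [-0.5, 0.3, -1.1]
grip_width: 58.2
grip_force: 64.4
clock: 13.33
tool_pos: [456.7, -230.8, 47.2]
ee_rot: [3.141, 0.0, 0.001]
wrist_force: [-1.0, 0.5, 5.2]
grip_width: 58.2
grip_force: 65.1
```

```bash
python3 -m creep '[[0,0,0,0,0,0],[0,0,0,0,0,0],[0,0,0,0,0,0],[0,0,0,0,0,0],[0,0,-0.2,0,0,0],[0,0,-0.5,0,0,0],[0,0,-0.7,0,0,0],[0,0,-0.7,0,0,0],[0,0,-0.3,0,0,0],[0,-0.4,0,0,0,0]]' 1
python3 -m creep '[[0,-0.6,0,0,0,0],[0,-0.7,0,0,0,0],[0,-0.75,0,0,0,0],[-0.05,-0.75,0,0,0,0],[-0.05,-0.75,0,0,0,0],[-0.05,-0.75,0,0,0,0],[-0.05,-0.75,0,0,0,0],[-0.05,-0.75,0,0,0,0],[-0.05,-0.75,0,0,0,0],[-0.05,-0.75,0,0,0,0]]'
python3 -m creep '[[0,-0.75,0,0,0,0],[0,-0.75,0,0,0,0],[0,-0.75,0,0,0,0],[0,-0.75,0,0,0,0],[0,-0.5,0,0,0,0],[0,-0.2,0,0,0,0],[0,0,0,0,0,0],[0,0,0,0,0,0],[0,0,0,0,0,0]]'
python3 - <<'E'
from h import *
ims={n:grab_frame(n) for n in('top','side')}
print(read_state()['tool_pos'])
print(locate(ims,(456,-231),'dish',38),locate(ims,(456,-231),'dish',6))
for n in ims: print(n,[d['location'].__repr__() for d in outline_of(n,'yellow_dish') if d['p']>.4],proj(n,[456,-231,76]))
save('','g4.png',np.hstack([cv2.resize(ims['top'][210:310,340:440],(400,400)),cv2.resize(ims['side'][180:280,220:320],(400,400))]))
E
```

```text
clock: 14.17
tool_pos: [459.3, -218.2, 146.9]
ee_rot: [3.136, -0.004, 0.01]
wrist_force: [1.0, -0.2, 0.1]
grip_width: 85.4
grip_force: 0.0
clock: 15.0
tool_pos: [442.4, 78.6, 143.2]
ee_rot: [3.141, -0.0, 0.001]
wrist_force: [0.4, -0.5, 0.3]
grip_width: 85.4
grip_force: 0.0
clock: 15.75
tool_pos: [441.3, 144.0, 146.2]
ee_rot: [-3.074, -0.156, 0.006]
wrist_force: [-1.2, 0.0, -0.4]
grip_width: 85.3
grip_force: 0.0
[441.29713523 143.97771647 146.237923  ]
{'top': (array([ 454.5, -224.6]), 881, 492), 'side': (array([ 480.5, -231.1]), 494, 333)} {'top': (array([ 456.1, -229. ]), 881, 471), 'side': (array([ 459.3, -231.1]), 494, 318)}
top ['[261.2, 390.5]', '[274.4, 504.0]'] [391.7412401  261.87871132]
side ['[232.9, 177.9]', '[219.0, 262.0]'] [263.64111679 215.4707861 ]
```

View pics/g4.png

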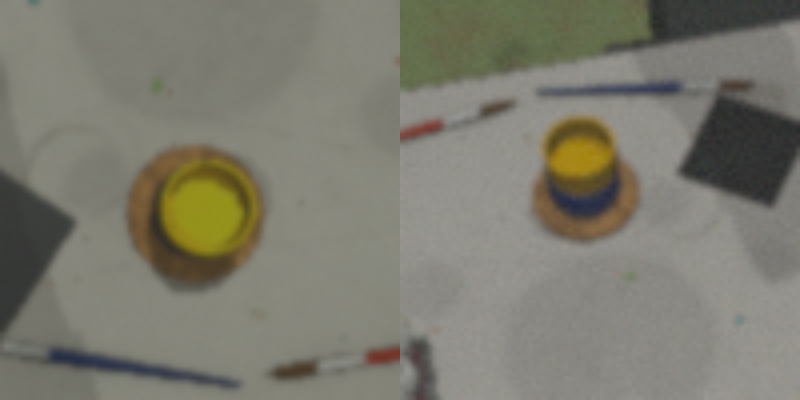

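Yellow is nested squarely on blue. The last joint ran into its range, so I turn the tool by -90° about z and then continue.

```bash
python3 -m creep '[[0,0,0,0,0,-0.018],[0,0,0,0,0,-0.018],[0,0,0,0,0,-0.018],[0,0,0,0,0,-0.018],[0,0,0,0,0,-0.018],[0,0,0,0,0,-0.018],[0,0,0,0,0,-0.018],[0,0,0,0,0,-0.018],[0,0,0,0,0,-0.018],[0,0,0,0,0,-0.018]]'
python3 -m creep '[[0,0,0,0,0,-0.018],[0,0,0,0,0,-0.018],[0,0,0,0,0,-0.018],[0,0,0,0,0,0],[0,0,0,0,0,0],[0,0,0,0,0,0]]'
python3 -c "
from h import *
s=read_state();print(s['joints'],s['tool_pos'],cv2.Rodrigues(s['ee_rot'])[0].round(4))"
```

```text
clock: 16.78
tool_pos: [441.3, 144.3, 146.3]
ee_rot: [-2.513, -1.791, -0.048]
wrist_force: [-0.8, 0.5, 0.7]
grip_width: 85.1
grip_force: 0.0
clock: 17.28
tool_pos: [441.3, 144.4, 146.3]
ee_rot: [-2.187, -2.184, -0.062]
wrist_force: [0.8, -0.3, -0.4]
grip_width: 85.5
grip_force: 0.0
[ 0.10090757  0.14107418 -0.39188959  1.03845974  0.06388014  1.6730871 ] [441.28602016 144.35164673 146.28777469] [[ 0.0016  1.     -0.0071]
 [ 0.998  -0.0012  0.0634]
 [ 0.0634 -0.0071 -0.998 ]]
```

```bash
python3 -m creep '[[0,0,0,-0.0011,-0.0101,0],[0.5,-0.02,0,0,0,0],[0.6,-0.02,0.1,0,0,0],[0.5,-0.02,0.5,0,0,0],[0.3,0,0.5,0,0,0],[0,0,0,0,0,0],[0,0,0,0,0,0],[0,0,0,0,0,0]]'
python3 -c "
from h import *
s=read_state();print(s['joints'],s['tool_pos'],cv2.Rodrigues(s['ee_rot'])[0].round(4))
print(locate({n:grab_frame(n) for n in('top','side')},(437,221),'dish'))"
```

```text
clock: 17.95
tool_pos: [438.9, 220.1, 102.8]
ee_rot: [2.221, 2.222, -0.0]
wrist_force: [0.1, 0.8, 1.2]
grip_width: 85.4
grip_force: 0.0
[ 3.01373760e-01  2.33011948e-01 -3.91205588e-01  9.46671464e-01
 -1.79926951e-04  1.87157011e+00] [438.89315318 220.14571591 102.76529003] [[-6.e-04  1.e+00 -0.e+00]
 [ 1.e+00  6.e-04 -2.e-04]
 [-2.e-04 -0.e+00 -1.e+00]]
{'top': (array([436.1, 210.1]), 247, 480), 'side': (array([436.7, 221.6]), 245, 296)}
```

```bash
python3 -m creep '[[0.035,-0.035,0.5,0,0,0],[0,0,0.6,0,0,0],[0,0,0.5,0,0,0],[0,0,0.4,0,0,0],[0,0,0.27,0,0,0],[0,0,0.1,0,0,0],[0,0,0,0,0,0],[0,0,0,0,0,0],[0,0,0,0,0,0]]'
python3 -m creep '[[0,0,0,0,0,0],[0,0,0,0,0,0],[0,0,0,0,0,0],[0,0,0,0,0,0],[0,0,0,0,0,0],[0,0,0,0,0,0],[0,0,0,0,0,0],[0,0,0,0,0,0],[0,0,0,0,0,0]]' 0.2
```

```text
clock: 18.8
tool_pos: [438.5, 221.9, 8.7]
ee_rot: [2.22, 2.222, 0.003]
wrist_force: [-0.2, 0.0, -0.3]
grip_width: 86.0
grip_force: 0.0
clock: 19.55
tool_pos: [438.1, 222.1, 8.7]
ee_rot: [2.219, 2.223, 0.002]
wrist_force: [-1.7, -0.3, 6.0]
grip_width: 57.6
grip_force: 64.1
```

```bash
python3 -m creep '[[0,0,-0.2,0,0,0],[0,0,-0.5,0,0,0],[0,0,-0.7,0,0,0],[0,0,-0.7,0,0,0],[0,0,-0.5,0,0,0],[0,0,-0.2,0,0,0],[-0.3,0,0,0,0,0],[-0.5,0,0,0,0,0],[-0.65,0,0,0,0,0],[-0.7,0,0,0,0,0]]'
python3 -m creep '[[-0.7,0.05,0,0,0,0],[-0.7,0.05,0,0,0,0],[-0.7,0.05,0,0,0,0],[-0.7,0.05,0,0,0,0],[-0.7,0.05,0,0,0,0],[-0.7,0.05,0,0,0,0],[-0.7,0.05,0,0,0,0],[-0.7,0.05,0,0,0,0],[-0.7,0.05,0,0,0,0],[-0.7,0,0,0,0,0]]'
python3 -m creep '[[-0.7,0,0,0,0,0],[-0.65,0,0,0,0,0],[-0.5,0,0,0,0,0],[-0.3,0,0,0,0,0],[0,0,0,0,0,0],[0,0,0,0,0,0],[0,0,0,0,0,0]]'
python3 -c "
from h import *
s=read_state();print(s['joints'],s['tool_pos'],cv2.Rodrigues(s['ee_rot'])[0].round(4))"
```

```text
clock: 20.38
tool_pos: [436.2, 134.8, 118.2]
ee_rot: [-2.217, -2.224, 0.003]
wrist_force: [1.2, -0.0, -1.0]
grip_width: 57.9
grip_force: 64.3
clock: 21.22
tool_pos: [454.6, -145.5, 118.0]
ee_rot: [-2.218, -2.221, 0.001]
wrist_force: [0.7, -0.6, -1.1]
grip_width: 57.5
grip_force: 64.3
clock: 21.8
tool_pos: [455.2, -229.0, 118.7]
ee_rot: [-2.218, -2.222, -0.0]
wrist_force: [0.2, 1.3, -0.9]
grip_width: 57.2
grip_force: 64.3
[-6.23936599e-01  2.53786798e-01 -3.20207612e-01  9.99108303e-01
  4.16106059e-04  9.44939328e-01] [ 455.22360204 -228.97476048  118.72773186] [[-0.0019  1.     -0.0016]
 [ 1.      0.0019  0.0017]
 [ 0.0017 -0.0016 -1.    ]]
```

```bash
python3 -m creep '[[-0.04,0.025,0.2,0,0,0],[0,0,0.3,0,0,0],[0,0,0.2,0,0,0],[0,0,0.1,0,0,0],[0,0,0.05,0,0,0],[0,0,0,0,0,0],[0,0,0,0,0,0]]'
python3 -m creep '[[0,0,0.05,0,0,0],[0,0,0.04,0,0,0],[0,0,0,0,0,0],[0,0,0,0,0,0]]'
python3 -m creep '[[0,0,0.03,0,0,0],[0,0,0,0,0,0],[0,0,0,0,0,0]]'
```

```text
clock: 22.38
tool_pos: [457.2, -231.6, 85.6]
ee_rot: [2.219, 2.223, 0.0]
wrist_force: [-0.2, -0.5, -1.0]
grip_width: 57.5
grip_force: 64.3
clock: 22.72
tool_pos: [457.1, -231.7, 81.9]
ee_rot: [-2.22, -2.223, -0.0]
wrist_force: [0.5, -0.4, -1.3]
grip_width: 57.5
grip_force: 64.3
clock: 22.97
tool_pos: [457.0, -231.7, 80.7]
ee_rot: [-2.22, -2.223, -0.0]
wrist_force: [0.2, 0.4, -1.8]
grip_width: 56.9
grip_force: 64.3
```

```bash
python3 -m creep '[[0,0,0.03,0,0,0],[0,0,0,0,0,0],[0,0,0,0,0,0]]'
python3 -m creep '[[0,0,0.02,0,0,0],[0,0,0,0,0,0],[0,0,0,0,0,0]]'
```

```text
clock: 23.22
tool_pos: [457.0, -231.7, 79.4]
ee_rot: [-2.22, -2.223, -0.0]
wrist_force: [-0.3, 0.8, -0.4]
grip_width: 57.5
grip_force: 64.3
clock: 23.47
tool_pos: [457.1, -231.8, 78.7]
ee_rot: [2.22, 2.223, 0.0]
wrist_force: [-0.8, -0.4, -0.9]
grip_width: 57.3
grip_force: 64.5
```

```bash
python3 -m creep '[[0,0,0.02,0,0,0],[0,0,0,0,0,0],[0,0,0,0,0,0]]'
```

```text
clock: 23.72
tool_pos: [457.2, -231.8, 78.6]
ee_rot: [2.219, 2.223, 0.0]
wrist_force: [-1.6, 0.6, 5.1]
grip_width: 57.1
grip_force: 65.1
```

```bash
python3 -m creep '[[0,0,0,0,0,0],[0,0,0,0,0,0],[0,0,0,0,0,0],[0,0,0,0,0,0],[0,0,-0.2,0,0,0],[0,0,-0.5,0,0,0],[0,0,-0.6,0,0,0],[0,0,-0.6,0,0,0],[0,0,-0.3,0,0,0],[0,0,0,0,0,0]]' 1
python3 -m creep '[[0.4,0,0,0,0,0],[0.6,0,0,0,0,0],[0.7,0,0,0,0,0],[0.75,-0.07,0,0,0,0],[0.75,-0.07,0,0,0,0],[0.75,-0.07,0,0,0,0],[0.75,-0.07,0,0,0,0],[0.75,-0.07,0,0,0,0],[0.75,-0.07,0,0,0,0],[0.7,-0.07,0,0,0,0]]'
python3 -m creep '[[0.4,0,0,0,0,0],[0.22,0,0,0,0,0],[0,0,0,0,0,0],[0,0,0.4,0,0,0],[0,0,0.6,0,0,0],[0,0,0.4,0,0,0],[0,0,0,0,0,0],[0,0,0,0,0,0],[0,0,0,0,0,0]]'
python3 - <<'E'
from h import *
ims={n:grab_frame(n) for n in('top','side')}
print(read_state()['tool_pos'],read_state()['ee_rot'])
print(locate({'side':ims['side']},(438,69),'lid'))
save('','g5.png',np.hstack([cv2.resize(ims['top'][210:310,340:440],(400,400)),cv2.resize(ims['side'][150:280,230:360],(400,400))]))
E
```

```text
clock: 24.55
tool_pos: [458.9, -233.0, 169.6]
ee_rot: [2.215, 2.219, 0.002]
wrist_force: [0.8, -0.2, -0.5]
grip_width: 85.0
grip_force: 0.0
clock: 25.38
tool_pos: [436.0, 45.8, 165.1]
ee_rot: [-2.219, -2.222, 0.001]
wrist_force: [0.0, 0.3, -0.3]
grip_width: 85.5
grip_force: 0.0
clock: 26.13
tool_pos: [437.6, 68.3, 110.6]
ee_rot: [2.221, 2.222, 0.0]
wrist_force: [-0.1, 0.0, 0.1]
grip_width: 84.8
grip_force: 0.0
[438.06736671  68.60202499 111.02229682] [2.21938721e+00 2.22140071e+00 2.11844394e-03]
{'side': (array([438.5,  70.1]), 151, 223)}
```

View pics/g5.png

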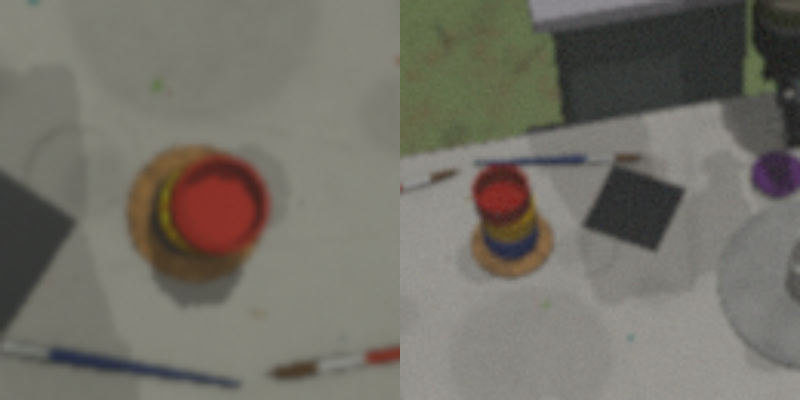

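Red is seated on yellow: the height and contact force match, with a slight sideways offset within the play. I measure where red stands now so the lid goes to it.

```bash
python3 - <<'E'
from h import *
im=grab_frame('top');ims=grab_frame('side')
for n,i in(('top',im),('side',ims)):
    h=cv2.cvtColor(i,cv2.COLOR_RGB2HSV).astype(int);u=proj(n,[456,-231,90])[::-1].round().astype(int)
    m=(h[...,1]>90)&((h[...,0]<8)|(h[...,0]>168));o=np.zeros(m.shape,np.uint8);s=np.s_[u[0]-22:u[0]+22,u[1]-22:u[1]+22];o[s]=m[s]
    nn,l,st,ce=cv2.connectedComponentsWithStats(o);k=1+st[1:,4].argmax();c=cv2.convexHull(cv2.findNonZero((l==k).astype(np.uint8)));M=cv2.moments(c);t=np.array([M['m10'],M['m01']])/M['m00']
    for z in(70,):
        r=least_squares(lambda x:hullc(n,SH['dish']+[*x,z])[0]-t,(456,-231),diff_step=.01);print(n,r.x,st[k,4],hullc(n,SH['dish']+[*r.x,z])[1])
E
```

```text
top [ 457.45176833 -235.68908056] 472 516.9401003255043
side [ 455.48131589 -232.76155153] 270 340.39208033215255
```

```bash
python3 -m creep '[[0.02,0,0.5,0,0,0],[0,0,0.6,0,0,0],[0,0,0.5,0,0,0],[0,0,0.4,0,0,0],[0,0,0.28,0,0,0],[0,0,0.1,0,0,0],[0,0,0,0,0,0],[0,0,0,0,0,0],[0,0,0,0,0,0]]'
```

```text
clock: 27.08
tool_pos: [438.0, 69.9, 15.7]
ee_rot: [2.219, 2.222, 0.002]
wrist_force: [-0.9, -0.7, -0.9]
grip_width: 85.4
grip_force: 0.0
```

```bash
python3 -m creep '[[0,0,0,0,0,0],[0,0,0,0,0,0],[0,0,0,0,0,0],[0,0,0,0,0,0],[0,0,0,0,0,0],[0,0,0,0,0,0],[0,0,0,0,0,0],[0,0,0,0,0,0],[0,0,0,0,0,0],[0,0,0,0,0,0]]' -0.8
python3 -m creep '[[0,0,0,0,0,0],[0,0,0,0,0,0],[0,0,0,0,0,0],[0,0,0,0,0,0]]'
```

```text
clock: 27.92
tool_pos: [437.2, 69.8, 15.1]
ee_rot: [2.219, 2.223, 0.001]
wrist_force: [-1.2, 0.2, 5.4]
grip_width: 19.6
grip_force: 58.7
clock: 28.25
tool_pos: [437.2, 69.9, 15.1]
ee_rot: [2.219, 2.223, 0.001]
wrist_force: [-2.0, -0.4, 5.3]
grip_width: 19.7
grip_force: 58.7
```

```bash
python3 -m creep '[[0,0,-0.2,0,0,0],[0,0,-0.4,0,0,0],[0,0,-0.7,0,0,0],[0,0,-0.7,0,0,0],[0,0,-0.7,0,0,0],[0,0,-0.6,0,0,0],[0,0,-0.35,0,0,0],[-0.2,0,0,0,0,0],[-0.4,0,0,0,0,0],[-0.6,0.06,0,0,0,0]]'
python3 -m creep '[[-0.7,0.06,0,0,0,0],[-0.7,0.06,0,0,0,0],[-0.7,0.06,0,0,0,0],[-0.7,0.06,0,0,0,0],[-0.7,0.06,0,0,0,0],[-0.7,0.06,0,0,0,0],[-0.7,0.06,0,0,0,0],[-0.6,0,0,0,0,0],[-0.4,0,0,0,0,0],[-0.2,0,0,0,0,0]]'
python3 -m creep '[[-0.2,0,0,0,0,0],[0,0,0,0,0,0],[0,0,0,0,0,0],[0,0,0,0,0,0]]'
python3 - <<'E'
from h import *
ims={n:grab_frame(n) for n in('top','side')}
s=read_state();print(s['tool_pos'],s['ee_rot'],s['grip_width'])
save('','g6.png',np.hstack([cv2.resize(ims['top'][210:310,340:440],(400,400)),cv2.resize(ims['side'][150:250,210:310],(400,400))]))
E
```

```text
clock: 29.08
tool_pos: [438.4, 22.1, 160.0]
ee_rot: [-2.216, -2.225, 0.001]
wrist_force: [0.4, 0.2, -1.6]
grip_width: 19.7
grip_force: 58.9
clock: 29.92
tool_pos: [455.7, -224.4, 159.1]
ee_rot: [-2.221, -2.219, 0.001]
wrist_force: [0.4, -0.6, -1.9]
grip_width: 19.5
grip_force: 58.9
clock: 30.25
tool_pos: [456.4, -229.2, 160.4]
ee_rot: [-2.218, -2.223, -0.0]
wrist_force: [-0.7, 0.4, -1.6]
grip_width: 19.8
grip_force: 58.9
[ 456.62383015 -229.1021499   160.68483034] [-2.21789501e+00 -2.22437569e+00 -2.50322225e-04] 19.769123870746864
```

View pics/g6.png

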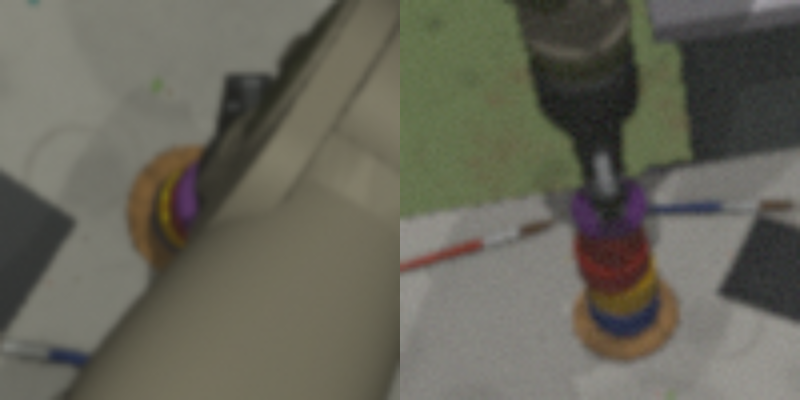

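The lid is held level above red, at about (610,210) with red at (613,255) in the side crop. It needs about 3 mm in -y before lowering.

```bash
python3 -m creep '[[-0.06,0,0.2,0,0,0],[0,0,0.3,0,0,0],[0,0,0.2,0,0,0],[0,0,0.12,0,0,0],[0,0,0.08,0,0,0],[0,0,0,0,0,0],[0,0,0,0,0,0]]'
python3 -m creep '[[0,0,0.04,0,0,0],[0,0,0.04,0,0,0],[0,0,0,0,0,0],[0,0,0,0,0,0]]'
```

```text
clock: 30.93
tool_pos: [456.7, -232.5, 124.7]
ee_rot: [-2.219, -2.223, 0.0]
wrist_force: [-0.3, 0.0, -0.9]
grip_width: 19.7
grip_force: 58.8
clock: 31.27
tool_pos: [456.7, -232.5, 121.6]
ee_rot: [2.22, 2.223, 0.0]
wrist_force: [0.3, 0.1, -1.9]
grip_width: 19.8
grip_force: 58.9
```

```bash
python3 -m creep '[[0,0,0.04,0,0,0],[0,0,0.03,0,0,0],[0,0,0,0,0,0],[0,0,0,0,0,0]]'
python3 -m creep '[[0,0,0.02,0,0,0],[0,0,0.01,0,0,0],[0,0,0,0,0,0],[0,0,0,0,0,0]]'
python3 -m creep '[[0,0,0.02,0,0,0],[0,0,0,0,0,0],[0,0,0,0,0,0]]'
```

```text
clock: 31.6
tool_pos: [456.6, -232.4, 118.6]
ee_rot: [-2.219, -2.223, -0.0]
wrist_force: [-0.9, -0.4, -1.5]
grip_width: 19.6
grip_force: 58.9
clock: 31.93
tool_pos: [456.7, -232.5, 117.5]
ee_rot: [-2.22, -2.223, -0.0]
wrist_force: [0.1, -0.3, -1.9]
grip_width: 20.0
grip_force: 58.9
clock: 32.18
tool_pos: [456.9, -232.6, 117.1]
ee_rot: [2.219, 2.223, 0.0]
wrist_force: [-0.0, 0.4, 3.1]
grip_width: 19.9
grip_force: 59.2
```

Contact came at exactly the predicted height. Releasing.

```bash
python3 -m creep '[[0,0,0,0,0,0],[0,0,0,0,0,0],[0,0,0,0,0,0],[0,0,0,0,0,0],[0,0,0,0,0,0],[0,0,-0.2,0,0,0],[0,0,-0.4,0,0,0],[0,0,-0.6,0,0,0],[0,0,-0.6,0,0,0],[0,0,-0.4,0,0,0]]' 0.3
python3 -m creep '[[0.3,0,0,0,0,0],[0.5,0,0,0,0,0],[0.7,0,0,0,0,0],[0.7,0,0,0,0,0],[0.7,0,0,0,0,0],[0.7,0,0,0,0,0],[0.5,0,0,0,0,0],[0.3,0,0,0,0,0],[0,0,0,0,0,0],[0,0,0,0,0,0]]'
python3 - <<'E'
from h import *
ims={n:grab_frame(n) for n in('top','side')}
for n in ims:
  for q in('green_dish','bisque_cat','bisque_rabbit','lid'): print(n,q,[(np.round(d['location']).tolist(),round(d['p'],2)) for d in outline_of(n,q)][:2])
  print(proj(n,[456.8,-233,122]))
save('','g7.png',np.hstack([cv2.resize(ims['top'][220:300,350:430],(400,400)),cv2.resize(ims['side'][170:250,225:305],(400,400))]))
E
```

```text
clock: 33.02
tool_pos: [457.2, -232.9, 207.5]
ee_rot: [2.218, 2.222, 0.001]
wrist_force: [1.2, -0.6, -0.1]
grip_width: 55.3
grip_force: 0.0
clock: 33.85
tool_pos: [456.0, -55.6, 204.4]
ee_rot: [-2.217, -2.225, 0.001]
wrist_force: [0.6, -0.3, 0.9]
grip_width: 55.7
grip_force: 0.0
top green_dish [([206.0, 180.0], 0.7), ([205.0, 140.0], 0.61)]
top bisque_cat [([246.0, 154.0], 0.54)]
top bisque_rabbit []
top lid [([260.0, 392.0], 0.76)]
[395.28808903 260.50737995]
side green_dish [([237.0, 436.0], 0.6)]
side bisque_cat [([207.0, 446.0], 0.47)]
side bisque_rabbit [([230.0, 466.0], 0.68), ([234.0, 269.0], 0.63)]
side lid [([208.0, 265.0], 0.68)]
[261.51136457 207.56652319]
```

View pics/g7.png

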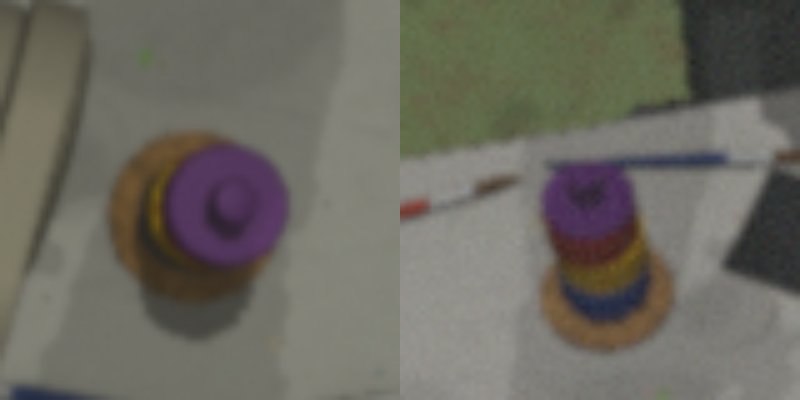

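The stack stands upright in the right order on the cork, with the lid at about (228,205) in the top crop. The bystanders are where they were.

```bash
python3 -c "
from cell import *
print(sign_off())"
```

```text
the job is handed in; nothing more can be done
None
```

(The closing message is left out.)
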